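# Size-check the longest boxed set that fits the gauge

### The job

The bench sizing gauge is set to the room left in a gift carton. From the two sloped stands take the longest boxed set that will go between the gauge's jaws as they are set now (do not move the jaw to make or take away room), and stand it upright on edge in the gauge, its length along the slide. Then slide the jaw shut so that the box is pressed firmly, but not crushed, against the sprung plate, and leave it clamped there; leave the other box and the marker pen between the stands where they are.

Things in the scene. Friction and masses are not known exactly. Their poses are not given: they have to be found in the camera images.
- gauge: sizing gauge, a bench caliper fixed to the table: aluminium base 76 x 286 x 10 mm. Origin: centre of the bed, on the table; z up, y along the slide, towards the sprung plate; the sliding jaw is on the -y side. The box stands on the base's top, 10 mm above the table, between two low side rails (inner faces 60 mm apart, 7.5 mm high, from y = -75 to +75 mm).
- anvil: sprung steel plate (66 wide, 12 thick, its top 72 mm above the table) at the +y end of the gauge, standing before a grey post. Origin: on its pressing face, on the centre line, 12 mm above the table and 90 mm from the gauge's origin when not pressed. It yields 1 mm per 5 N towards +y and bottoms after 4 mm. A firm press is 5 N or more on the box for 0.2 s; 28 N crushes it
- jaw (a joint): travel of the sliding jaw in m along the gauge's -y: the clear length between jaw and unpressed plate is 0.120 m + this value (range 0 to 0.06). It starts between 0.019 and 0.052. The slide is stiff: about 6 N to move it, and it stays where it is left and keeps hold of what it presses
- jaw_face (a point): centre of the sliding jaw's pressing face (the face looks to the gauge's +y), 42 mm above the table. The jaw is a steel block 66 mm wide, 30 mm thick along the slide (from this face towards -y), its top 62 mm above the table
- jaw_tab (a point): centre of the rear (-y) face of the black thumb tab that stands on the jaw, 72 mm above the table; the tab is 40 mm wide across the slide and 14 mm thick, its top 85 mm above the table, its rear face 30 mm behind the jaw's pressing face and level with the block's rear face. The slide can be pushed here towards +y
- short_box: shorter boxed set, a rigid film-wrapped card box 101 x 131 x 45 mm (x, y, z of its frame), 0.3 kg, in the smaller plywood stand. Origin: centre of the 101 x 131 face that lies on the stand's back board; z points out of that face through the 45 mm thickness, x points down the slope (so the free upper edge is at x = -50.5 mm), y is level, along the length
- long_box: longer boxed set, likewise, 113 x 151 x 45 mm (free upper edge at x = -56.5 mm), in the larger plywood stand
- stand_short: plywood stand of the shorter box, 108 x 149 mm foot, fixed. Origin: centre of its underside; the box rests on a ledge against a back board and leans 30 degrees from upright, its top towards the stand's -x. The board reaches only 45 mm up the box, so above that both faces are free; end cheeks rise 28 mm from the ledge
- stand_long: plywood stand of the longer box, 108 x 169 mm foot, otherwise the same
- marker: bystander: marker pen, 17 x 135 x 16 mm, lying between the two stands, pointing away from the robot. Origin: centre of its underside. To the right of the gauge and stands is a fixed blue bag sealer whose raised arm slants up to the right, to about 0.25 m above the table: pass above it when coming from the right

How it is judged:
By the outcome, as a careful person would: the job done as asked, in the order asked, and still so for the second after the job is handed in, with the robot touching nothing.
It also fails if it takes over 54 s, if anything falls off the work surface, if the arm or the gripper's body presses on something with over 40 N, if the wrist force passes 120 N, or if a joint passes its speed limit or range.

### The arm

A 6-joint arm with a two-finger parallel gripper is mounted at the origin on the work surface; the furniture and walls round the work are solid. World frame = base frame: x ahead of the robot, y to its left, z up, the work surface at z = 0. Lengths are in m, angles in rad, forces in N, time in s.
With the tool pointing down it reaches from about 0.35 to 0.875 m from the base axis. Payload 4.2 kg.
Tool frame: the origin (TCP) lies midway between the tips of the shut fingers; the grasp point (between the pads) lies 19 mm behind it (ctrl.hold_point_z is the distance from the TCP to the grasp point, in m); z points along the fingers, y is the line along which they close (so a half turn about z gives the same grasp; the last joint's range is limited). The gripper opens to 85 mm and grips with 20 to 120 N. Pads are 22 mm wide; open, the fingers measure 114 mm over their backs; the gripper's body (76 mm by 85 mm) begins 54 mm behind the grasp point. The pads swing forward as they close: fully open they stand 13 mm farther back than shut.
Start: joints at [-0.937, 0.385, 0.008, 0, -1.194, -0.259], TCP at [0.229, -0.582, 0.231] pointing down, gripper open.
Joint ranges: [-3.14, 3.14], [-1.21, 2.06], [-1.07, 1.41], [-3.16, 2.05], [-2.99, -0.16], [-3.1, 3.1]. Speed limits (rad/s): [2.79, 2.79, 3.14, 3.14, 3.14, 3.14].

### API

Orientations are given as a unit quaternion [w, x, y, z].
In Python, from bench import ctrl, cams, workorder gives the robot as it stands.
- The arm moves only by the shell command python3 -m handwheel 'ROWS' [FORCE]. ROWS is JSON, a list of rows, each an object of numbers: "rx", "ry", "rz": the turn, a rotation vector about the world's x, y, z scaled (see below); "dx", "dy", "dz": the shift along the world's x, y, z scaled (see below); "grip": the opening, from 0 (shut) to 1 (fully open). In form: [{"rx": .., "ry": .., "rz": .., "dx": .., "dy": .., "dz": .., "grip": ..}, ...]. A call has 1 to 12 rows; each row is the pose to reach, as a shift and turn from the pose commanded when the call began, turning the shorter way round; what a row does not reach only later rows make up. The controller multiplies each number of a shift by 80 cm and each number of a turn by pi rad. A row lasts 1/8 s, in which the tool goes at most 62.5 mm and 10.7 degrees, less where a joint would pass 70% of its speed; a pose out of reach is approached as far as the arm can. A call with a number of a shift or a turn outside -1 to 1 is refused whole. A call with a gripper value outside its range is refused whole. The fingers move at their own pace and stop on an object; FORCE is the grip in N (left out, the last holds). Time passes only in rows, so rows that repeat a pose let the fingers close. It gives the time, the measured TCP pose, the force, the opening and the grip force at its end, in the units of the state.
- ctrl.observe(): the state, without advancing time (a new reading comes with each control period).
- cams.get_image(name): name is "side" or "top" or "wrist"; returns a dict with "color" (480x640x3 uint8, red, green, blue), "z_map" (480x640 float32, m along the optical axis (not along the pixel's ray), 0 where there is no reading), "K" (3x3 intrinsics, pixels), "R" (3x3) and "t" (3): a world point X has camera coordinates R X + t. Camera axes: x right, y down, z forward; pixel columns grow to the right and rows downward; lengths in m; the calibration is good to about 2 mm. A picture is of the moment at which its call begins.
- workorder.hand_in(): hands the job in; it is judged then, once.
The state is a dict: "time_s": time; "joint_positions": joint angles; "joint_vel": joint speeds; "effort": joint torques, N m; "eef_pos": TCP position; "ee_rot": TCP orientation; "ft_force": force on the tool from outside, world axes, zero at the start; "ft_torque": the same for the moment, N m; "opening": opening from 0.0 (shut) to 1.0 (fully open); "finger_force": force on a finger pad.
Only numpy, scipy, OpenCV 4.12 (cv2) and the standard library are available. Lean on these libraries where they do the work, as an engineer would, in place of code of your own. Each camera call takes 0.05 s, during which the arm holds its last target. There are 200 camera calls.

## Working session

There is one attempt and no reset: what is moved stays moved. The work goes in short steps, Python scripts to look and compute and a shell command to move; the robot and the scene stay as the last step left them, time stands still between calls to the robot, and variables do not carry over. Pictures are saved under pics/ and viewed, at most 10 in all, crops included, and the job is handed in when it is done.

```bash
mkdir -p pics; ls; python3 - <<'E'
from bench import ctrl,cams
import cv2,numpy as np
print(ctrl.observe(), ctrl.hold_point_z)
for n in ["side","top","wrist"]:
    d=cams.get_image(n); cv2.imwrite(f"pics/{n}0.png",d["color"][:,:,::-1]); np.savez(f"{n}0.npz",**{k:d[k] for k in("color","z_map","K","R","t")})
    print(n,d["K"].tolist(),np.round(d["R"],3).tolist(),d["t"],(d["z_map"]>0).mean(), -d["R"].T@d["t"])
E
```

```text
pics
{'time_s': 0.0, 'joint_positions': array([-9.37442145e-01,  3.85565561e-01,  6.60193201e-03, -5.10766603e-04,
       -1.19399707e+00, -2.58626630e-01]), 'joint_vel': array([-1.18912840e-03,  9.95635245e-04,  7.80314743e-04, -7.53435816e-04,
       -1.14905096e-03, -6.23968707e-06]), 'effort': array([-2.31092563e-04, -3.92282546e+01,  1.88396144e+01,  4.18635875e+00,
       -4.70329978e-03,  1.03878361e-05]), 'eef_pos': array([ 0.22857755, -0.58106245,  0.23020505]), 'ee_rot': array([-2.52654037e-04, -1.86176768e-01,  9.82515640e-01,  1.07871623e-03]), 'ft_force': array([ 0.05448612,  0.0091819 , -0.24457256]), 'ft_torque': array([-0.03108107,  0.04156076, -0.00562902]), 'finger_force': 0.0, 'opening': 1.0013602535220762} 0.0187
side [[483.9892160377393, 0.0, 317.5034255258963], [0.0, 483.9892160377393, 234.54785188529814], [0.0, 0.0, 1.0]] [[-0.999, 0.031, -0.018], [0.031, 0.508, -0.861], [-0.018, -0.861, -0.509]] [ 0.44322233 -0.09615098  1.13490363] 0.9958854166666666 [0.46592623 1.01173714 0.50298906]
top [[555.7197620847386, 0.0, 312.67834396459887], [0.0, 555.7197620847386, 232.92368213169482], [0.0, 0.0, 1.0]] [[-0.01, -1.0, 0.005], [-0.989, 0.009, -0.148], [0.148, -0.006, -0.989]] [0.24477079 0.44776661 0.99672664] 0.995927734375 [0.29799982 0.24677783 1.05079421]
wrist [[364.067640884773, 0.0, 318.0712186949361], [0.0, 364.067640884773, 246.6476009769551], [0.0, 0.0, 1.0]] [[-0.366, 0.931, 0.003], [0.894, 0.351, 0.278], [0.258, 0.104, -0.96]] [ 0.62345553 -0.03662567  0.37901894] 0.9960807291666667 [ 0.16315939 -0.60684537  0.37257389]
```

View pics/top0.png

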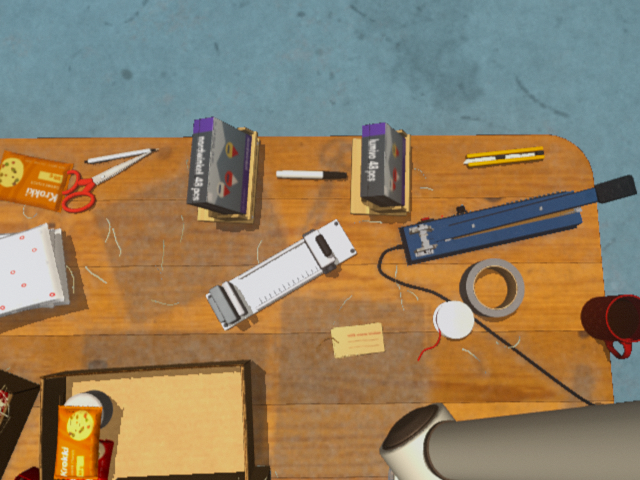

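View pics/side0.png

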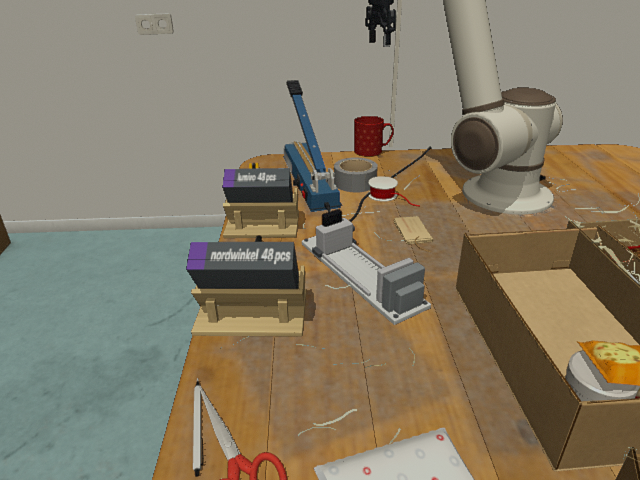

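The top view shows the long box at about (220,165), the short box at (383,165), the marker at (310,175), the jaw with its black tab at (322,245) and the plate and post at (228,305). The side view shows the lettered upper edges of both boxes, the long one at (245,255).

```bash
cat > h.py <<'E'
import numpy as np,cv2
def load(n):
    d=np.load(f"{n}.npz"); z=d["z_map"]; K=d["K"]; v,u=np.mgrid[:480,:640]
    c=np.stack([(u-K[0,2])/K[0,0]*z,(v-K[1,2])/K[1,1]*z,z],-1)
    P=(c-d["t"])@d["R"]; P[z==0]=np.nan
    return d,P
E
python3 - <<'E'
from h import *
d,P=load("top0"); s,S=load("side0")
np.set_printoptions(precision=4,suppress=True)
for nm,(u,v) in dict(table=(250,345),gaugebed=(280,275),tab=(322,244),jawtop=(313,252),anvil=(237,300),post=(225,307),long=(205,160),short=(373,160)).items(): print(nm,P[v,u])
print('side table',S[330,420],S[350,330])
Q=np.concatenate([P.reshape(-1,3),S.reshape(-1,3)]); src=np.r_[np.zeros(480*640),np.ones(480*640)]
ok=np.isfinite(Q).all(1);Q=Q[ok];src=src[ok]
# gauge region
c=P[275,280]
for k in (0,1):
    m=(src==k)&(np.hypot(Q[:,0]-c[0],Q[:,1]-c[1])<0.175)&(Q[:,2]>0.005)&(Q[:,2]<0.1)
    q=Q[m]; 
    # keep largest cluster through raster
    g=np.zeros((400,400),np.uint8); ij=((q[:,:2]-c[:2])*1000+200).astype(int); g[ij[:,0],ij[:,1]]=255
    g=cv2.morphologyEx(g,cv2.MORPH_CLOSE,np.ones((7,7)))
    n,L=cv2.connectedComponents(g); lab=L[200,200]; q=q[L[ij[:,0],ij[:,1]]==lab]
    print(k,len(q),cv2.minAreaRect(((q[:,:2]-c[:2])*1000).astype(np.float32)),c)
    np.save(f"g{k}.npy",q)
# box cloud
for nm,(u,v) in dict(long=(205,160),short=(373,160)).items():
    b=P[v,u]
    for k in (0,1):
        m=(src==k)&(abs(Q[:,0]-b[0])<.12)&(abs(Q[:,1]-b[1])<.1)&(Q[:,2]>0.1)
        q=Q[m];print(nm,k,len(q),q.min(0),q.max(0)); np.save(f"{nm}{k}.npy",q)
E
```

```text
table [0.2459 0.3583 0.0034]
gaugebed [0.3743 0.3024 0.0102]
tab [0.4226 0.2248 0.0838]
jawtop [0.4112 0.2406 0.061 ]
anvil [0.3267 0.3741 0.0734]
post [0.3148 0.3947 0.0747]
long [0.5607 0.4223 0.1379]
short [0.5635 0.1357 0.1199]
side table [ 0.3012  0.4553 -0.001 ] [0.4407 0.4933 0.0011]
0 6234 ((3.9637603759765625, -1.638763427734375), (86.33960723876953, 285.8615417480469), 29.842660903930664) [0.3743 0.3024 0.0102]
1 5774 ((-5.23698616027832, 21.59412384033203), (87.0218734741211, 241.68362426757812), 28.273588180541992) [0.3743 0.3024 0.0102]
long 0 3368 [0.4863 0.3843 0.1   ] [0.6398 0.457  0.1465]
long 1 3726 [0.4866 0.397  0.1   ] [0.6398 0.4592 0.1439]
short 0 2378 [0.4991 0.0964 0.1001] [0.631  0.1589 0.1354]
short 1 1466 [0.4999 0.1156 0.1   ] [0.6314 0.1617 0.1338]
```

```bash
cat > fit.py <<'E'
from h import *
np.set_printoptions(precision=4,suppress=True)
g=np.load("g0.npy"); g1=np.load("g1.npy")
def rect(q,lab):
    r=cv2.minAreaRect((q[:,:2]*1000).astype(np.float32)); print(lab,len(q),np.round(r[0],1),np.round(r[1],1),round(r[2],2))
for lab,G in (("top",g),("side",g1)):
    rect(G[(G[:,2]>.006)&(G[:,2]<.014)],lab+" base"); rect(G[(G[:,2]>.015)&(G[:,2]<.0195)],lab+" rails")
    j=G[(G[:,2]>.057)&(G[:,2]<.066)&(G[:,1]<.3)]; rect(j,lab+" jawtop")
    a=G[(G[:,2]>.068)&(G[:,2]<.08)&(G[:,1]>.3)]; rect(a,lab+" anvil+post top")
    t=G[(G[:,2]>.08)&(G[:,2]<.09)&(G[:,1]<.3)]; rect(t,lab+" tab")
    yaw=np.radians(30); c=np.array([.3765,.3015])
    for yaw in np.radians([29.5,30.5]):
        ex=np.array([np.cos(yaw),np.sin(yaw)]); ey=np.array([-ex[1],ex[0]])
        o=[]
        for q in(j,a,t):
            y=(q[:,:2]-c)@ey; x=(q[:,:2]-c)@ex
            o.append(np.r_[np.percentile(y,[1,99]),np.percentile(x,[1,99])])
        print(np.degrees(yaw),np.array(o)*1000)
def plane(q,n0,o):
    m=None; n=n0
    best=None; rng=np.random.default_rng(0)
    for _ in range(400):
        p=q[rng.choice(len(q),3,False)]; v=np.cross(p[1]-p[0],p[2]-p[0]); v/=np.linalg.norm(v)+1e-12
        if v@n0<0: v=-v
        if v@n0<.93: continue
        k=abs((q-p[0])@v)<.0015
        if best is None or k.sum()>best.sum(): best=k
    p=q[best].mean(0); v=np.linalg.svd(q[best]-p)[2][2]; v*=np.sign(v@n0); return v,p,q[best]
for nm,L,W in (("long",.151,.113),("short",.131,.101)):
    for k in(0,1):
        q=np.load(f"{nm}{k}.npy"); n,p,i=plane(q,np.array([0,.5,.866]),0)
        print(nm,k,"upper-edge normal",n,"cent",p,len(i),"x range",np.percentile(i[:,0],[1,99]))
        ang=np.degrees(np.arctan2(n[0],n[1])); r=cv2.minAreaRect((i[:,:2]*1000).astype(np.float32)); print("  az from y",ang,"rect",r,"z range",np.percentile(i[:,2],[2,98]))
        if k==0:
            n,p,i=plane(q,np.array([0,-.866,.5]),0); print("  front n",n,p,len(i))
E
python3 fit.py
```

```text
top base 3742 [378.1 300.7] [ 82.3 287.1] 28.51
top rails 446 [381.2 300.6] [ 85.5 273.8] 27.84
top jawtop 429 [418.8 229.8] [65.9 30. ] 29.86
top anvil+post top 677 [325.1 392.7] [69.4 37. ] 30.25
top tab 166 [422.4 222.7] [38.8 14. ] 30.37
29.500000000000004 [[-97.5367 -68.5117 -30.929   33.7686]
 [ 86.666  122.661  -33.437   33.4613]
 [-98.1124 -84.5776 -17.178   20.2391]]
30.5 [[-97.5275 -68.4428 -32.4367  32.2255]
 [ 86.5447 122.8107 -31.4905  35.3867]
 [-98.1629 -84.4278 -18.8086  18.693 ]]
side base 1943 [367.8 326. ] [ 84.2 236.4] 28.98
side rails 511 [371.  323.1] [ 85.  233.9] 28.09
side jawtop 310 [418.4 233.4] [67.  29.4] 28.4
side anvil+post top 611 [325.1 394.7] [69.7 38.4] 28.59
side tab 98 [423.6 224. ] [39.  16.3] 23.66
29.500000000000004 [[-93.8549 -65.9986 -28.7551  35.5618]
 [ 88.784  124.8635 -31.3874  35.5179]
 [-95.5169 -82.761  -15.6861  21.9879]]
30.5 [[-93.8367 -66.3644 -30.1187  34.2289]
 [ 88.6342 124.8288 -29.536   37.4425]
 [-95.5013 -82.8107 -17.2999  20.4959]]
long 0 upper-edge normal [0.0339 0.4905 0.8708] cent [0.5628 0.432  0.1324] 1319 x range [0.4
[... 397 characters left out ...]
435.03460693359375), (39.680660247802734, 150.35638427734375), 86.18981170654297) z range [0.1208 0.1423]
short 0 upper-edge normal [0.0267 0.5068 0.8616] cent [0.5642 0.1364 0.1216] 1135 x range [0.5017 0.6291]
  az from y 3.0196295292864868 rect ((565.4920654296875, 136.4022216796875), (39.923622131347656, 130.4680633544922), 86.9721908569336) z range [0.1098 0.1325]
  front n [-0.0436 -0.8572  0.5132] [0.5632 0.1101 0.1183] 651
short 1 upper-edge normal [0.0199 0.5011 0.8651] cent [0.565  0.1395 0.1207] 901 x range [0.5013 0.6289]
  az from y 2.2786993175720207 rect ((565.7186889648438, 138.81863403320312), (41.65357971191406, 129.2816619873047), 88.26077270507812) z range [0.1094 0.1319]
```

The gap comes out at about 154–155 mm in both views, so the long box fits with roughly 3 mm to spare. I'll go up and over the sealer and check this with the wrist camera.

```bash
python3 -m handwheel '[{"dz":0.2,"grip":1},{"dz":0.2,"grip":1},{"dz":0.2,"grip":1},{"dx":0.34,"dy":0.48,"dz":0.2,"grip":1},{"dx":0.34,"dy":0.48,"dz":0.2,"grip":1},{"dx":0.34,"dy":0.48,"dz":0.2,"grip":1},{"dx":0.34,"dy":0.48,"dz":0.2,"grip":1},{"dx":0.34,"dy":0.48,"dz":0.2,"grip":1},{"dx":0.34,"dy":0.48,"dz":0.2,"grip":1},{"dx":0.34,"dy":0.48,"dz":0.2,"grip":1},{"dx":0.34,"dy":0.48,"dz":0.2,"grip":1}]'
```

```text
invalid input at $[0]: expected keys rx, ry, rz, dx, dy, dz, grip
```

```bash
python3 -m handwheel '[{"rx":0,"ry":0,"rz":0,"dx":0,"dy":0,"dz":0.2,"grip":1},{"rx":0,"ry":0,"rz":0,"dx":0,"dy":0,"dz":0.2,"grip":1},{"rx":0,"ry":0,"rz":0,"dx":0.04,"dy":0.05,"dz":0.22,"grip":1},{"rx":0,"ry":0,"rz":-0.12,"dx":0.34,"dy":0.48,"dz":0.22,"grip":1},{"rx":0,"ry":0,"rz":-0.12,"dx":0.34,"dy":0.48,"dz":0.22,"grip":1},{"rx":0,"ry":0,"rz":-0.12,"dx":0.34,"dy":0.48,"dz":0.22,"grip":1},{"rx":0,"ry":0,"rz":-0.12,"dx":0.34,"dy":0.48,"dz":0.22,"grip":1},{"rx":0,"ry":0,"rz":-0.12,"dx":0.34,"dy":0.48,"dz":0.22,"grip":1},{"rx":0,"ry":0,"rz":-0.12,"dx":0.34,"dy":0.48,"dz":0.22,"grip":1},{"rx":0,"ry":0,"rz":-0.12,"dx":0.34,"dy":0.48,"dz":0.22,"grip":1}]'
```

```text
time_s: 1.4
eef_pos: [0.5015, -0.1956, 0.4073]
ee_rot: [-0.0, 0.001, 1.0, 0.0]
ft_force: [1.2, -0.6, 0.2]
opening: 0.998
finger_force: 0.0
```

```bash
python3 -m handwheel '[{"rx":0,"ry":0,"rz":0,"dx":0,"dy":0.15,"dz":0,"grip":1},{"rx":0,"ry":0,"rz":0,"dx":0,"dy":0.15,"dz":0,"grip":1},{"rx":0,"ry":0,"rz":0,"dx":-0.15,"dy":0.62,"dz":-0.17,"grip":1},{"rx":0,"ry":0,"rz":0,"dx":-0.15,"dy":0.62,"dz":-0.17,"grip":1},{"rx":0,"ry":0,"rz":0,"dx":-0.15,"dy":0.62,"dz":-0.17,"grip":1},{"rx":0,"ry":0,"rz":0,"dx":-0.15,"dy":0.62,"dz":-0.17,"grip":1},{"rx":0,"ry":0,"rz":0,"dx":-0.15,"dy":0.62,"dz":-0.17,"grip":1},{"rx":0,"ry":0,"rz":0,"dx":-0.15,"dy":0.62,"dz":-0.17,"grip":1},{"rx":0,"ry":0,"rz":0,"dx":-0.15,"dy":0.62,"dz":-0.17,"grip":1},{"rx":0,"ry":0,"rz":0,"dx":-0.15,"dy":0.62,"dz":-0.17,"grip":1},{"rx":0,"ry":0,"rz":0,"dx":-0.15,"dy":0.62,"dz":-0.17,"grip":1}]'; cat > snap.py <<'E'
import sys,cv2,numpy as np
from bench import cams,ctrl
n,o=sys.argv[1:3]; d=cams.get_image(n); cv2.imwrite(f"pics/{o}.png",d["color"][:,:,::-1]); np.savez(f"{o}.npz",**{k:d[k] for k in("color","z_map","K","R","t")}); print(ctrl.observe()["eef_pos"])
E
python3 snap.py wrist w1
```

```text
time_s: 2.78
eef_pos: [0.3808, 0.2982, 0.2713]
ee_rot: [-0.0, 0.001, 1.0, -0.0]
ft_force: [0.6, -0.5, 0.4]
opening: 1.001
finger_force: 0.0
[0.3810344  0.29793703 0.27160949]
```

View pics/w1.png

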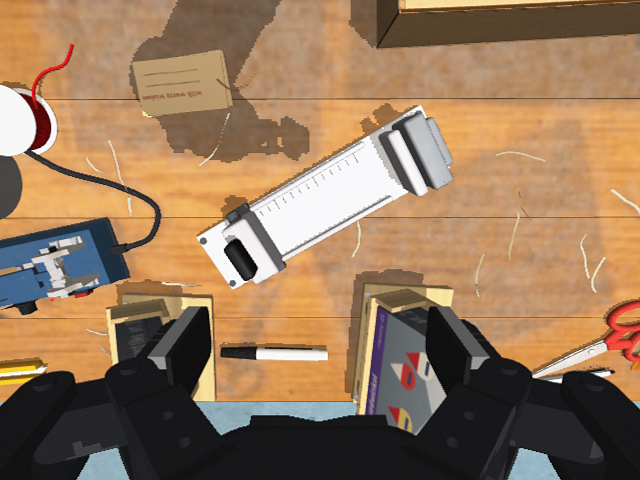

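The wrist view shows the gauge unobstructed, with the jaw top at (252,250), the tab at (241,260) and the plate top at (402,160). It also shows both stands and the marker at (275,353).

```bash
cat > gf.py <<'E'
from h import *
import sys
np.set_printoptions(precision=4,suppress=True)
def ana(n):
    d,P=load(n); q=P.reshape(-1,3); q=q[np.isfinite(q).all(1)]
    q=q[np.hypot(q[:,0]-.378,q[:,1]-.301)<.17]; q=q[(q[:,0]-.378)*.866+(q[:,1]-.301)*.5<.06]
    j=q[(q[:,2]>.057)&(q[:,2]<.066)&(q[:,1]<.3)]; a=q[(q[:,2]>.069)&(q[:,2]<.077)&(q[:,1]>.3)]; t=q[(q[:,2]>.08)&(q[:,2]<.09)]
    b=q[(q[:,2]>.007)&(q[:,2]<.013)]
    for m,w in((j,'jaw'),(a,'anvil'),(t,'tab'),(b,'base')):
        r=cv2.minAreaRect((m[:,:2]*1000).astype(np.float32)); print(w,len(m),np.round(r[0],1),np.round(r[1],1),round(r[2],1),"z",np.median(m[:,2]))
    ca,cj=[np.array(cv2.minAreaRect((m[:,:2]*1000).astype(np.float32))[0])/1000 for m in(a,j)]
    v=ca-cj; yaw=np.arctan2(-v[0],v[1]); ey=v/np.linalg.norm(v); ex=np.array([ey[1],-ey[0]]); print("yaw",np.degrees(yaw))
    for m,w in((j,'jaw'),(a,'anv'),(t,'tab')):
        y=(m[:,:2]-cj)@ey; x=(m[:,:2]-cj)@ex; print(w,"y",np.percentile(y,[.5,2,98,99.5])*1000,"x",np.percentile(x,[.5,99.5])*1000)
    # histogram of height class vs y on centre strip near faces
    s=q[abs((q[:,:2]-cj)@ex)<.025]; y=(s[:,:2]-cj)@ey*1000
    for lo,hi in((8,24),(160,180)):
        o=np.argsort(y); m=[(round(k,1),round(float(np.median(s[(y>=k)&(y<k+1),2]))*1000,1)) for k in np.arange(lo,hi,1.) if ((y>=k)&(y<k+1)).any()]; print(m)
    print("cj",cj,"ca",ca)
for n in sys.argv[1:]: print(n); ana(n)
E
python3 gf.py w1 top0 side0
```

```text
w1
jaw 1407 [417.6 230.3] [65.9 30. ] 29.6 z 0.06145191849643168
anvil 2595 [289.8 376.3] [144.7  40.2] 26.0 z 0.07145721418780981
tab 593 [321.9 282.3] [ 37.9 258.3] 59.2 z 0.08407128661913468
base 10687 [322.5 269.9] [210.4 285.3] 29.8 z 0.009558842962186844
yaw 41.205037489666545
jaw y [-18.5112 -15.7898  17.9432  19.3546] x [-33.4518  32.7953]
anv y [162.0346 163.9011 205.8126 227.8048] x [-62.6563  71.5286]
tab y [-16.3211 -15.3796 229.1561 230.4751] x [-65.3869  17.4903]
[(np.float64(8.0), 61.5), (np.float64(9.0), 61.2), (np.float64(10.0), 57.5), (np.float64(11.0), 51.2), (np.float64(12.0), 51.9), (np.float64(13.0), 45.2), (np.float64(14.0), 38.7), (np.float64(15.0), 42.8), (np.float64(16.0), 44.9), (np.float64(17.0), 46.2), (np.float64(18.0), 54.2), (np.float64(19.0), 340.7), (np.float64(20.0), 341.1), (np.float64(21.0), 340.7), (np.float64(22.0), 340.6), (np.float64(23.0), 340.5)]
[(np.float64(160.0), 8.9), (np.float64(161.0), 9.4), (np.float64(162.0), 8.7), (np.float64(163.0), 8.8), (np.float64(164.0), 8.9), (np.float64(165.0), 8.8), (np.float64(166.0), 9.0), (np.float64(167
[... 2416 characters left out ...]
 (np.float64(12.0), 40.3), (np.float64(13.0), 39.3), (np.float64(14.0), 35.9), (np.float64(15.0), 31.7), (np.float64(16.0), 29.1), (np.float64(17.0), 35.5), (np.float64(18.0), 10.4), (np.float64(19.0), 9.8), (np.float64(20.0), 10.0), (np.float64(21.0), 10.3), (np.float64(22.0), 10.2), (np.float64(23.0), 9.7)]
[(np.float64(167.0), 71.6), (np.float64(168.0), 71.9), (np.float64(169.0), 71.4), (np.float64(170.0), 71.4), (np.float64(171.0), 71.7), (np.float64(172.0), 71.8), (np.float64(173.0), 72.3), (np.float64(174.0), 71.9), (np.float64(175.0), 72.0), (np.float64(176.0), 72.2), (np.float64(177.0), 70.5), (np.float64(178.0), 69.9), (np.float64(179.0), 70.2)]
cj [0.4184 0.2334] ca [0.2923 0.3786]
```

```bash
sed -i 's/<.17\]; q=q\[/<.17]; q=q[abs((q[:,0]-.378)*.866+(q[:,1]-.301)*.5)<.045]; q=q[/' gf.py; python3 gf.py w1 side0 | grep -v np.float
```

```text
w1
jaw 1407 [417.6 230.3] [65.9 30. ] 29.6 z 0.06145191849643168
anvil 2565 [323.8 392.8] [69.7 37.1] 29.8 z 0.07144668602278714
tab 552 [421.8 223.2] [39.9 13.9] 29.8 z 0.08404983963956239
base 9615 [377.1 301.1] [ 84.  286.2] 29.1 z 0.009618707990018904
yaw 29.984441747282343
jaw y [-14.332  -12.8828  14.4366  14.6357] x [-32.7017  32.2467]
anv y [169.3186 169.9482 205.0141 205.693 ] x [-34.0934  33.8306]
tab y [-14.7088 -14.1935  -1.6945  -1.4335] x [-19.5659  19.3205]
cj [0.4176 0.2303] ca [0.3238 0.3928]
side0
jaw 310 [418.4 233.4] [67.  29.4] 28.4 z 0.061484873383953066
anvil 559 [325.1 394.5] [69.5 38. ] 28.8 z 0.07174446702721542
tab 98 [423.6 224. ] [39.  16.3] 23.7 z 0.0839686096900506
base 1925 [380.8 304.3] [ 76.3 287.2] 31.2 z 0.009902551697752414
yaw 30.073288351545806
jaw y [-15.0598 -13.334   13.3547  14.0291] x [-32.2026  33.0319]
anv y [167.9203 169.062  204.0839 204.6621] x [-33.355   34.5071]
tab y [-16.3787 -15.2915  -2.9521  -1.8293] x [-19.123   19.3589]
cj [0.4184 0.2334] ca [0.3251 0.3945]
```

```bash
cat > tgt.py <<'E'
import numpy as np
from scipy.spatial.transform import Rotation as R
from bench import ctrl
def frame(x,y): return np.stack([x,y,np.cross(x,y)],1)
def cur():
    s=ctrl.observe(); q=s["ee_rot"]; return np.array(s["eef_pos"]),R.from_quat([q[1],q[2],q[3],q[0]])
def rel(p,M,lab=""):
    P,C=cur(); rv=(R.from_matrix(M)*C.inv()).as_rotvec()
    print(lab,"r",np.round(rv/np.pi,4),"deg",np.round(np.degrees(np.linalg.norm(rv)),1),"d",np.round((np.array(p)-P)/.8,4),"p",np.round(p,4))
E
python3 - <<'E'
from tgt import *
a=np.radians(3.85); n=np.array([.5*np.sin(a),.5*np.cos(a),.866]); n/=np.linalg.norm(n)
x=-np.array([np.cos(a),-np.sin(a),0]); y=np.cross(-n,x); M=frame(x,y); print(M)
C=np.array([.563,.432,.132])
for k in(.1,.06,-.045): rel(C+k*n,M,k)
E
```

```text
[[-0.99774325  0.05814852 -0.03357305]
 [ 0.06714462  0.86406467 -0.4988826 ]
 [-0.         -0.500011   -0.86601905]]
0.1 r [-0.1667  0.0059 -0.0201] deg 30.2 d [ 0.2317  0.2299 -0.0663] p [0.5664 0.4819 0.2186]
0.06 r [-0.1667  0.0059 -0.0201] deg 30.2 d [ 0.23    0.205  -0.1096] p [0.565  0.4619 0.184 ]
-0.045 r [-0.1667  0.0059 -0.0201] deg 30.2 d [ 0.2256  0.1395 -0.2232] p [0.5615 0.4096 0.093 ]
```

```bash
python3 -m handwheel '[{"rx":-0.1667,"ry":0.006,"rz":-0.02,"dx":0.232,"dy":0.23,"dz":-0.066,"grip":1},{"rx":-0.1667,"ry":0.006,"rz":-0.02,"dx":0.232,"dy":0.23,"dz":-0.066,"grip":1},{"rx":-0.1667,"ry":0.006,"rz":-0.02,"dx":0.232,"dy":0.23,"dz":-0.066,"grip":1},{"rx":-0.1667,"ry":0.006,"rz":-0.02,"dx":0.232,"dy":0.23,"dz":-0.066,"grip":1},{"rx":-0.1667,"ry":0.006,"rz":-0.02,"dx":0.232,"dy":0.23,"dz":-0.066,"grip":1},{"rx":-0.1667,"ry":0.006,"rz":-0.02,"dx":0.23,"dy":0.205,"dz":-0.11,"grip":1},{"rx":-0.1667,"ry":0.006,"rz":-0.02,"dx":0.23,"dy":0.205,"dz":-0.11,"grip":1},{"rx":-0.1667,"ry":0.006,"rz":-0.02,"dx":0.23,"dy":0.205,"dz":-0.11,"grip":1}]'; python3 snap.py wrist w2; python3 - <<'E'
from h import *; from tgt import *
np.set_printoptions(precision=4,suppress=True)
p,r=cur(); d,P=load("w2"); q=P.reshape(-1,3); q=q[np.isfinite(q).all(1)]
q=q[(q[:,2]>.07)&(q[:,2]<.15)]; L=r.inv().apply(q-p)
m=(abs(L[:,0])<.1)&(abs(L[:,1])<.06)&(L[:,2]>.04); L=L[m]
print("pose",p,r.as_quat())
top=L[(L[:,2]>.053)&(L[:,2]<.067)]
print(len(top),"z",np.percentile(top[:,2],[2,50,98])); print("x",np.percentile(top[:,0],[1,99]),"y",np.percentile(top[:,1],[1,99]))
print(cv2.minAreaRect((top[:,:2]*1000).astype(np.float32)))
A=np.c_[top[:,:2],np.ones(len(top))]; print("plane slope",np.linalg.lstsq(A,top[:,2],rcond=None)[0])
E
```

```text
time_s: 3.82
eef_pos: [0.566, 0.4623, 0.1855]
ee_rot: [-0.008, 0.033, 0.966, -0.258]
ft_force: [0.3, 0.7, 1.0]
opening: 0.998
finger_force: 0.0
[0.56591161 0.46294494 0.1860681 ]
pose [0.5659 0.4629 0.1861] [ 0.0326  0.9658 -0.2572 -0.0075]
18408 z [0.0607 0.062  0.0633]
x [-0.0711  0.0747] y [-0.0207  0.0232]
((1.0589141845703125, 1.319051742553711), (45.20759201049805, 150.12579345703125), 89.74604034423828)
plane slope [0.0004 0.0032 0.062 ]
```

View pics/w2.png

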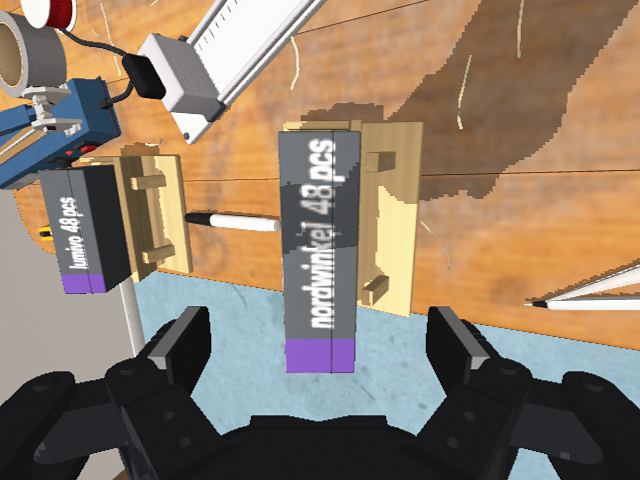

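The upper edge measures 45 × 150 mm and sits centred in the tool frame to about 1 mm, 62 mm ahead and aligned. I'll advance and grip it.

```bash
python3 -m handwheel '[{"rx":0,"ry":0,"rz":0,"dx":-0.003,"dy":-0.032,"dz":-0.058,"grip":1},{"rx":0,"ry":0,"rz":0,"dx":-0.006,"dy":-0.065,"dz":-0.117,"grip":1},{"rx":0,"ry":0,"rz":0,"dx":-0.006,"dy":-0.065,"dz":-0.117,"grip":1},{"rx":0,"ry":0,"rz":0,"dx":-0.006,"dy":-0.065,"dz":-0.117,"grip":0.3},{"rx":0,"ry":0,"rz":0,"dx":-0.006,"dy":-0.065,"dz":-0.117,"grip":0.3},{"rx":0,"ry":0,"rz":0,"dx":-0.006,"dy":-0.065,"dz":-0.117,"grip":0.3},{"rx":0,"ry":0,"rz":0,"dx":-0.006,"dy":-0.065,"dz":-0.117,"grip":0.3},{"rx":0,"ry":0,"rz":0,"dx":-0.006,"dy":-0.065,"dz":-0.117,"grip":0.3}]' 35
```

```text
time_s: 4.88
eef_pos: [0.561, 0.4107, 0.094]
ee_rot: [-0.007, 0.032, 0.965, -0.259]
ft_force: [0.1, -2.6, 6.0]
opening: 0.523
finger_force: 38.9
```

```bash
python3 -m handwheel '[{"rx":0,"ry":0,"rz":0,"dx":0.001,"dy":0.015,"dz":0.026,"grip":0.3},{"rx":0,"ry":0,"rz":0,"dx":0.002,"dy":0.030,"dz":0.052,"grip":0.3},{"rx":0,"ry":0,"rz":0,"dx":0.0035,"dy":0.055,"dz":0.095,"grip":0.3},{"rx":0,"ry":0,"rz":0,"dx":0.006,"dy":0.09,"dz":0.156,"grip":0.3},{"rx":0,"ry":0,"rz":0,"dx":0.006,"dy":0.09,"dz":0.23,"grip":0.3},{"rx":0,"ry":0,"rz":0,"dx":0.006,"dy":0.09,"dz":0.25,"grip":0.3}]'; python3 - <<'E'
from tgt import *
ex=np.array([.866,.5,0]); ey=np.array([-.5,.866,0]); S=np.array([.3715,.3101,0])
M=frame(-ey,-ex)
for k in (.26,.2): rel(S+[0,0,k],M,k)
E
```

```text
time_s: 5.62
eef_pos: [0.5653, 0.4841, 0.2951]
ee_rot: [-0.006, 0.032, 0.967, -0.254]
ft_force: [-0.4, -0.3, -2.8]
opening: 0.524
finger_force: 38.2
0.26 r [0.1038 0.1707 0.67  ] deg 125.8 d [-0.2423 -0.2176 -0.0438] p [0.3715 0.3101 0.26  ]
0.2 r [0.1038 0.1707 0.67  ] deg 125.8 d [-0.2423 -0.2176 -0.1188] p [0.3715 0.3101 0.2   ]
```

```bash
python3 -m handwheel '[{"rx":0.1038,"ry":0.1707,"rz":0.67,"dx":-0.04,"dy":-0.036,"dz":0,"grip":0.3},{"rx":0.1038,"ry":0.1707,"rz":0.67,"dx":-0.08,"dy":-0.072,"dz":0,"grip":0.3},{"rx":0.1038,"ry":0.1707,"rz":0.67,"dx":-0.12,"dy":-0.108,"dz":0,"grip":0.3},{"rx":0.1038,"ry":0.1707,"rz":0.67,"dx":-0.16,"dy":-0.144,"dz":0,"grip":0.3},{"rx":0.1038,"ry":0.1707,"rz":0.67,"dx":-0.2,"dy":-0.18,"dz":0,"grip":0.3},{"rx":0.1038,"ry":0.1707,"rz":0.67,"dx":-0.242,"dy":-0.218,"dz":-0.044,"grip":0.3},{"rx":0.1038,"ry":0.1707,"rz":0.67,"dx":-0.242,"dy":-0.218,"dz":-0.044,"grip":0.3},{"rx":0.1038,"ry":0.1707,"rz":0.67,"dx":-0.242,"dy":-0.218,"dz":-0.044,"grip":0.3},{"rx":0.1038,"ry":0.1707,"rz":0.67,"dx":-0.242,"dy":-0.218,"dz":-0.044,"grip":0.3},{"rx":0.1038,"ry":0.1707,"rz":0.67,"dx":-0.242,"dy":-0.218,"dz":-0.044,"grip":0.3},{"rx":0.1038,"ry":0.1707,"rz":0.67,"dx":-0.242,"dy":-0.218,"dz":-0.044,"grip":0.3},{"rx":0.1038,"ry":0.1707,"rz":0.67,"dx":-0.242,"dy":-0.218,"dz":-0.044,"grip":0.3}]'
```

```text
time_s: 7.12
eef_pos: [0.3704, 0.3073, 0.2539]
ee_rot: [-0.002, 0.868, -0.497, 0.004]
ft_force: [-0.4, 0.6, -4.2]
opening: 0.521
finger_force: 38.2
```

```bash
python3 -m handwheel '[{"rx":0,"ry":0,"rz":0,"dx":0,"dy":0,"dz":0,"grip":0.3},{"rx":0,"ry":0,"rz":0,"dx":0,"dy":0,"dz":0,"grip":0.3}]'; python3 snap.py wrist w3; python3 snap.py side s3;  python3 snap.py top t3; python3 - <<'E'
from tgt import *
p,r=cur(); print(p); print(r.as_matrix().round(4))
ex=np.array([.866,.5,0]); ey=np.array([-.5,.866,0]); S=np.array([.3715,.3101,0]); rel(S+[0,0,.2],frame(-ey,-ex))
import cv2,numpy as np
a=[cv2.imread(f"pics/{n}.png") for n in("w3","s3")]
cv2.imwrite("pics/c3.png",np.vstack([cv2.resize(a[0],(640,480))[180:],a[1][100:330,200:520].repeat(1,0)[:, :].copy() if 0 else cv2.resize(a[1][180:330,200:520],(640,300))]))
E
```

```text
time_s: 7.38
eef_pos: [0.3708, 0.3076, 0.254]
ee_rot: [-0.002, 0.866, -0.5, 0.005]
ft_force: [0.0, -0.1, -3.5]
opening: 0.524
finger_force: 38.2
[0.37078573 0.30774907 0.2540574 ]
[0.37080411 0.3079033  0.25416225]
[0.37085583 0.30797554 0.25423406]
[0.37085583 0.30797554 0.25423406]
[[ 0.5015 -0.8651  0.0109]
 [-0.8651 -0.5016 -0.001 ]
 [ 0.0063 -0.0089 -0.9999]]
 r [ 0.0003  0.0035 -0.0006] deg 0.6 d [ 0.0008  0.0027 -0.0678] p [0.3715 0.3101 0.2   ]
```

View pics/w3.png

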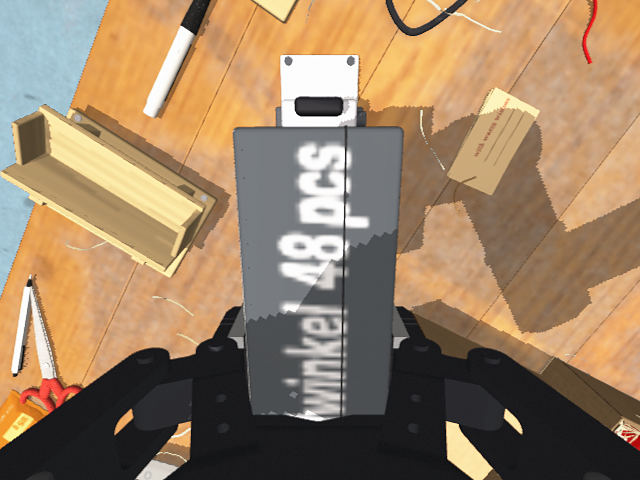

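The box is held level in the gripper with its near end at image row 127. The tab shows behind it at (319,106), the stand is empty and the marker hasn't moved.

```bash
cat > bx.py <<'E'
from h import *; from tgt import *; import sys
np.set_printoptions(precision=4,suppress=True)
def box(n,lim=None):
    p,r=cur(); d,P=load(n); q=P.reshape(-1,3); q=q[np.isfinite(q).all(1)]; L=r.inv().apply(q-p)
    m=(abs(L[:,0])<.1)&(abs(L[:,1])<.03)&(L[:,2]>-.055)&(L[:,2]<-.035); t=L[m]
    print(n,"top z",np.percentile(t[:,2],[2,50,98]),"x",np.percentile(t[:,0],[1,99.7]),"y",np.percentile(t[:,1],[1,99]))
    A=np.c_[t[:,:2],np.ones(len(t))]; print(" slope",np.linalg.lstsq(A,t[:,2],rcond=None)[0])
    # side lines -> yaw
    for lab,s in(("y-",-1),("y+",1)):
        xs=np.arange(.0,.07,.005); e=[np.percentile(s*t[abs(t[:,0]-x)<.0025,1],99.5)*s for x in xs]; print(" ",lab,np.polyfit(xs,e,1))
    ys=np.arange(-.018,.019,.004); e=[t[abs(t[:,1]-y)<.002,0].max() for y in ys]; print("  end",np.polyfit(ys,e,1))
box(sys.argv[1])
E
python3 bx.py w3; python3 gf.py w3 | grep -v float64
python3 - <<'E'
from h import *; from tgt import *
p,r=cur()
for n in("s3","t3"):
    d,P=load(n); q=P.reshape(-1,3); q=q[np.isfinite(q).all(1)]; L=r.inv().apply(q-p)
    m=(abs(L[:,0])<.1)&(abs(L[:,1])<.04)&(L[:,2]>-.05)&(L[:,2]<.075); L=L[m]; print(n,len(L),np.percentile(L,[.5,1,99,99.5],axis=0)*1000)
E
```

```text
w3 top z [-0.047  -0.0436 -0.0418] x [-0.0139  0.074 ] y [-0.026   0.0259]
 slope [ 0.0046  0.0005 -0.0438]
  y- [ 0.071  -0.0258]
  y+ [-0.0701  0.0259]
  end [0.0097 0.0742]
w3
jaw 1218 [419.7 226.2] [65.8 21.5] 30.0 z 0.06149730440763637
anvil 0 [0. 0.] [0. 0.] 0.0 z nan
tab 881 [421.6 222.1] [39.1 13.9] 30.0 z 0.08395691536545678
base 3276 [436.6 196.4] [75.9 46.4] 29.2 z 0.009550933481248195
yaw 118.32446971499735
jaw y [-31.9611 -31.7848  31.9564  32.648 ] x [-11.297   11.4428]
s3 6494 [[-77.83239507 -38.27806925 -48.34239664]
 [-77.56342294 -37.59899317 -46.50769774]
 [ 69.53581119  22.27669799  65.78836258]
 [ 70.75147425  24.62540719  66.69095152]]
t3 1013 [[ 10.96228932 -22.92223768 -47.00754073]
 [ 14.67040886 -22.60105101 -46.12834821]
 [ 73.79124625  21.58725698  60.81436955]
 [ 74.01798881  21.65178249  63.79205683]]
  return _methods._mean(a, axis=axis, dtype=dtype,
  ret = ret.dtype.type(ret / rcount)
Traceback (most recent call last):
  File "gf.py", line 20, in <module>
    for n in sys.argv[1:]: print(n); ana(n)
                                     ~~~^^^
  File "gf.py", line 14, in ana
    y=(m[:,:2]-cj)@ey; x=(m[:,:2]-cj)@ex; print(w,"y",np.percentile(y,[.5,2,98,99.5])*1000,"x",np.percentile(x,[.5,99.5])*1000)
                                                      ~~~~~~~~~~~~~^^^^^^^^^^^^^^^^^^
IndexError: index -1 is out of bounds for axis 0 with size 0
```

```bash
python3 -m handwheel '[{"rx":-0.0005,"ry":0.003,"rz":-0.0006,"dx":0.0014,"dy":0.0009,"dz":-0.06,"grip":0.3},{"rx":-0.0005,"ry":0.003,"rz":-0.0006,"dx":0.0014,"dy":0.0009,"dz":-0.132,"grip":0.3},{"rx":-0.0005,"ry":0.003,"rz":-0.0006,"dx":0.0014,"dy":0.0009,"dz":-0.132,"grip":0.3},{"rx":-0.0005,"ry":0.003,"rz":-0.0006,"dx":0.0014,"dy":0.0009,"dz":-0.132,"grip":0.3},{"rx":-0.0005,"ry":0.003,"rz":-0.0006,"dx":0.0014,"dy":0.0009,"dz":-0.132,"grip":0.3}]';python3 snap.py wrist w4; python3 snap.py side s4; python3 bx.py w4; python3 - <<'E'
from tgt import *
import cv2
p,r=cur(); print(p); print(r.as_matrix().round(4))
a=cv2.imread("pics/s4.png"); cv2.imwrite("pics/s4c.png",cv2.resize(a[170:340,280:460],(720,680)[:1]+(600,),interpolation=cv2.INTER_CUBIC))
E
sed -n 1,1p /dev/null; python3 gf.py w4 2>/dev/null| grep -v float64
```

```text
time_s: 8.15
eef_pos: [0.3735, 0.3104, 0.1515]
ee_rot: [-0.002, 0.866, -0.5, 0.002]
ft_force: [-0.4, -0.3, -2.9]
opening: 0.521
finger_force: 39.1
[0.37324653 0.31012029 0.15124813]
[0.37302287 0.30979468 0.15087458]
w4 top z [-0.0465 -0.0444 -0.0427] x [-0.0145  0.0734] y [-0.026   0.0256]
 slope [ 0.0039 -0.0003 -0.0446]
  y- [ 0.0646 -0.0263]
  y+ [-0.0783  0.0254]
  end [0.0116 0.0737]
[0.37302287 0.30979468 0.15087458]
[[ 5.004e-01 -8.658e-01  4.100e-03]
 [-8.658e-01 -5.004e-01  1.600e-03]
 [ 7.000e-04 -4.300e-03 -1.000e+00]]
w4
jaw 3772 [418.1 228.5] [66.  28.5] 29.9 z 0.06150257586444681
anvil 0 [0. 0.] [0. 0.] 0.0 z nan
tab 2002 [421.8 222.2] [39.9 13.7] 29.8 z 0.08406220239399045
base 5941 [438.6 192.9] [76.2 38.4] 30.3 z 0.009574124014769932
yaw 118.65626808357989
jaw y [-32.5951 -31.744   31.638   32.6014] x [-13.9381  14.6166]
```

View pics/s4c.png

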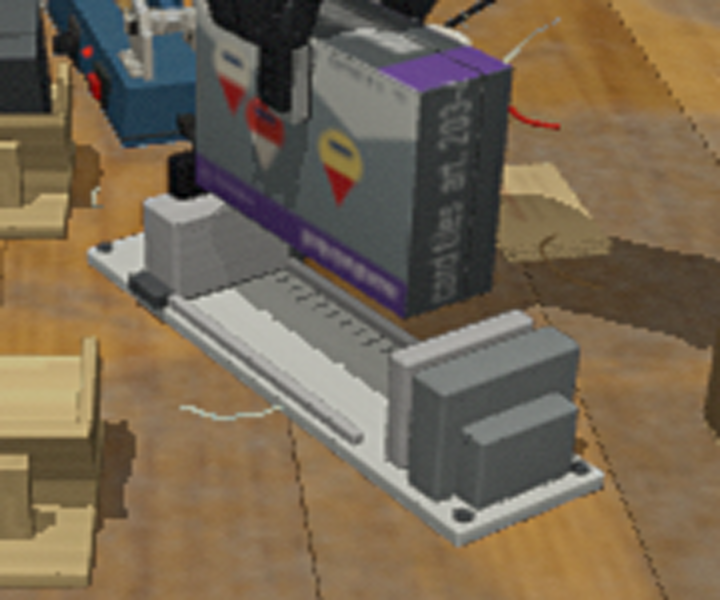

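The side view shows the box hanging level over the gauge with its far end just short of the plate (plate top at about (470,335) in the crop). I'll measure both ends within each camera's own frame.

```bash
cat > ends.py <<'E'
from h import *; import sys
np.set_printoptions(precision=4,suppress=True)
ex=np.array([.866,.5]); ey=np.array([-.5,.866]); O=np.array([.3715,.3101])
for n in sys.argv[1:]:
    d,P=load(n); q=P.reshape(-1,3); q=q[np.isfinite(q).all(1)]; G=np.c_[(q[:,:2]-O)@ex,(q[:,:2]-O)@ey,q[:,2]]*1000
    G=G[(abs(G[:,0])<45)&(abs(G[:,1])<140)]
    zb=[float(a) for a in (95,125)]
    f=G[(G[:,1]>70)&(G[:,1]<86)&(G[:,2]>88)&(G[:,2]<180)&(abs(G[:,0])<22)]
    if len(f)>50: print(n,"far end y",np.percentile(f[:,1],[5,50,95]),len(f),"tilt/yaw",np.polyfit(f[:,2],f[:,1],1),np.polyfit(f[:,0],f[:,1],1),"x",np.percentile(f[:,0],[1,99]))
    a=G[(G[:,1]>65)&(G[:,2]>69)&(G[:,2]<74)]
    if len(a)>50: print(n,"anvil top y min",np.percentile(a[:,1],[.5,1,2,5]),"x",np.percentile(a[:,0],[1,99]))
    j=G[(G[:,1]<-50)&(G[:,2]>59.5)&(G[:,2]<64)]; t=G[(G[:,1]<-70)&(G[:,2]>80)&(G[:,2]<88)&(abs(G[:,0])<25)]
    print(n,"jaw y",np.percentile(j[:,1],[.5,1,99,99.5]),"x",np.percentile(j[:,0],[1,99]),"tab y",np.percentile(t[:,1],[1,99]))
E
python3 ends.py side0 s4 w4 w1 top0
```

```text
side0 anvil top y min [78.0139 78.6465 79.1731 80.6313] x [-30.4992  36.049 ]
side0 jaw y [-105.0022 -104.3422  -76.2212  -75.9417] x [-29.3301  34.4357] tab y [-105.4582  -92.7348]
s4 far end y [74.219  75.5762 76.8906] 1054 tilt/yaw [-0.0041 76.1071] [ 0.0053 75.5455] x [-17.8175  21.6717]
s4 anvil top y min [78.597  78.8147 79.7457 80.9231] x [-30.8869  35.8877]
s4 jaw y [-105.8105 -105.0873  -77.0003  -76.1663] x [ 3.6284 34.9634] tab y [-104.9236  -93.6428]
w4 jaw y [-107.3068 -107.0633  -79.8332  -79.8017] x [-32.3826  31.7099] tab y [-107.8059  -94.5039]
w1 anvil top y min [77.1878 77.4451 77.8074 78.6553] x [-33.5753  33.1776]
w1 jaw y [-106.5279 -106.132   -77.8605  -77.7017] x [-31.9736  31.8113] tab y [-106.5775  -93.6695]
top0 anvil top y min [76.7881 76.9071 77.1929 78.2758] x [-32.5672  34.6075]
top0 jaw y [-107.6261 -107.2615  -78.8907  -78.5396] x [-31.4183  32.8008] tab y [-108.1074  -94.4385]
```

```bash
python3 -m handwheel '[{"rx":0,"ry":0,"rz":0,"dx":0,"dy":0,"dz":-0.008,"grip":0.3},{"rx":0,"ry":0,"rz":0,"dx":0,"dy":0,"dz":-0.012,"grip":0.3},{"rx":0,"ry":0,"rz":0,"dx":0,"dy":0,"dz":-0.015,"grip":0.3},{"rx":0,"ry":0,"rz":0,"dx":0,"dy":0,"dz":-0.018,"grip":0.3},{"rx":0,"ry":0,"rz":0,"dx":0,"dy":0,"dz":-0.018,"grip":0.3}]'; python3 snap.py wrist w5; python3 snap.py side s5; python3 ends.py s5 w5; python3 bx.py w5
```

```text
time_s: 8.88
eef_pos: [0.3723, 0.3086, 0.1342]
ee_rot: [0.001, 0.866, -0.5, 0.001]
ft_force: [-0.4, 0.4, -3.9]
opening: 0.525
finger_force: 39.2
[0.37234201 0.30871927 0.1343986 ]
[0.37241218 0.30879037 0.13450962]
s5 far end y [73.1603 74.7163 76.1331] 1115 tilt/yaw [-0.0049 75.3334] [ 0.0024 74.6681] x [-19.824   21.4436]
s5 anvil top y min [70.0086 72.3451 73.6766 74.3475] x [-30.7503  36.0039]
s5 jaw y [-105.4798 -105.3618  -77.1951  -77.0179] x [15.3469 34.789 ] tab y [-104.2373  -71.6496]
w5 jaw y [-107.2736 -107.0516  -80.3011  -80.272 ] x [-32.2486  31.5938] tab y [-107.7363  -94.5123]
w5 top z [-0.047  -0.0435 -0.0418] x [-0.0141  0.0738] y [-0.0258  0.026 ]
 slope [ 0.0047  0.0008 -0.0437]
  y- [ 0.0694 -0.0258]
  y+ [-0.0714  0.0259]
  end [0.0113 0.074 ]
```

```bash
python3 -m handwheel '[{"rx":0,"ry":0,"rz":0,"dx":-0.0005,"dy":0.0008,"dz":-0.0,"grip":0.3},{"rx":0,"ry":0,"rz":0,"dx":-0.0005,"dy":0.0008,"dz":-0.005,"grip":0.3},{"rx":0,"ry":0,"rz":0,"dx":-0.0005,"dy":0.0008,"dz":-0.01,"grip":0.3},{"rx":0,"ry":0,"rz":0,"dx":-0.0005,"dy":0.0008,"dz":-0.015,"grip":0.3},{"rx":0,"ry":0,"rz":0,"dx":-0.0005,"dy":0.0008,"dz":-0.015,"grip":0.3}]'
```

```text
time_s: 9.6
eef_pos: [0.3718, 0.3091, 0.122]
ee_rot: [0.001, 0.866, -0.5, 0.001]
ft_force: [-0.1, 0.6, -4.1]
opening: 0.524
finger_force: 39.1
```

```bash
python3 -m handwheel '[{"rx":0,"ry":0,"rz":0,"dx":0,"dy":0,"dz":-0.012,"grip":0.3},{"rx":0,"ry":0,"rz":0,"dx":0,"dy":0,"dz":-0.024,"grip":0.3},{"rx":0,"ry":0,"rz":0,"dx":0,"dy":0,"dz":-0.036,"grip":0.3},{"rx":0,"ry":0,"rz":0,"dx":0,"dy":0,"dz":-0.046,"grip":0.3},{"rx":0,"ry":0,"rz":0,"dx":0,"dy":0,"dz":-0.046,"grip":0.3}]'
```

```text
time_s: 10.22
eef_pos: [0.3716, 0.3089, 0.0848]
ee_rot: [0.001, 0.866, -0.5, 0.001]
ft_force: [-0.4, 0.9, -3.2]
opening: 0.521
finger_force: 39.0
```

```bash
python3 -m handwheel '[{"rx":0,"ry":0,"rz":0,"dx":0,"dy":0,"dz":-0.003,"grip":0.3},{"rx":0,"ry":0,"rz":0,"dx":0,"dy":0,"dz":-0.005,"grip":0.3},{"rx":0,"ry":0,"rz":0,"dx":0,"dy":0,"dz":-0.006,"grip":0.3}]'
```

```text
time_s: 10.6
eef_pos: [0.372, 0.3095, 0.081]
ee_rot: [0.0, 0.866, -0.5, 0.001]
ft_force: [-0.2, -0.6, -3.2]
opening: 0.518
finger_force: 39.0
```

Still hanging freely, so I'll go down in 1 mm steps.

```bash
python3 -m handwheel '[{"rx":0,"ry":0,"rz":0,"dx":0,"dy":0,"dz":-0.0012,"grip":0.3},{"rx":0,"ry":0,"rz":0,"dx":0,"dy":0,"dz":-0.0025,"grip":0.3},{"rx":0,"ry":0,"rz":0,"dx":0,"dy":0,"dz":-0.0025,"grip":0.3}]'
```

```text
time_s: 10.98
eef_pos: [0.3719, 0.3093, 0.0788]
ee_rot: [0.0, 0.866, -0.5, 0.001]
ft_force: [-0.3, 0.3, -3.5]
opening: 0.521
finger_force: 39.0
```

```bash
python3 -m handwheel '[{"rx":0,"ry":0,"rz":0,"dx":0,"dy":0,"dz":-0.0012,"grip":0.3},{"rx":0,"ry":0,"rz":0,"dx":0,"dy":0,"dz":-0.0012,"grip":0.3}]'
```

```text
time_s: 11.22
eef_pos: [0.3719, 0.3093, 0.0779]
ee_rot: [0.0, 0.866, -0.5, 0.001]
ft_force: [-0.0, 0.2, -3.9]
opening: 0.528
finger_force: 39.0
```

```bash
python3 -m handwheel '[{"rx":0,"ry":0,"rz":0,"dx":0,"dy":0,"dz":-0.0012,"grip":0.3},{"rx":0,"ry":0,"rz":0,"dx":0,"dy":0,"dz":-0.0025,"grip":0.3},{"rx":0,"ry":0,"rz":0,"dx":0,"dy":0,"dz":-0.0025,"grip":0.3}]'
```

```text
time_s: 11.6
eef_pos: [0.372, 0.3094, 0.0777]
ee_rot: [0.0, 0.866, -0.5, 0.001]
ft_force: [-3.4, -1.3, 10.6]
opening: 0.526
finger_force: 40.7
```

Touched down on the base. I'll ease off, release and retreat upward.

```bash
python3 -m handwheel '[{"rx":0,"ry":0,"rz":0,"dx":0,"dy":0,"dz":0.002,"grip":0.3},{"rx":0,"ry":0,"rz":0,"dx":0,"dy":0,"dz":0.002,"grip":0.7},{"rx":0,"ry":0,"rz":0,"dx":0,"dy":0,"dz":0.002,"grip":1},{"rx":0,"ry":0,"rz":0,"dx":0,"dy":0,"dz":0.002,"grip":1},{"rx":0,"ry":0,"rz":0,"dx":0,"dy":0,"dz":0.03,"grip":1},{"rx":0,"ry":0,"rz":0,"dx":0,"dy":0,"dz":0.09,"grip":1},{"rx":0,"ry":0,"rz":0,"dx":0,"dy":0,"dz":0.16,"grip":1},{"rx":0,"ry":0,"rz":0,"dx":0,"dy":0,"dz":0.18,"grip":1},{"rx":0,"ry":0,"rz":0,"dx":0,"dy":0,"dz":0.18,"grip":1}]'; python3 snap.py wrist w6; python3 snap.py side s6; python3 ends.py w6 s6; python3 - <<'E'
import cv2,numpy as np
a=cv2.imread("pics/w6.png"); b=cv2.imread("pics/s6.png")
cv2.imwrite("pics/c6.png",np.hstack([cv2.resize(a,(400,300)),cv2.resize(b[170:335,280:480],(400,300))]))
E
```

```text
time_s: 12.72
eef_pos: [0.3723, 0.31, 0.2212]
ee_rot: [-0.001, 0.866, -0.5, 0.001]
ft_force: [-0.4, -1.0, 0.1]
opening: 1.001
finger_force: 0.0
[0.37170074 0.30922957 0.21972404]
[0.37142253 0.30883508 0.21883681]
w6 far end y [70.23   72.3937 74.5985] 325 tilt/yaw [ -0.5068 134.0439] [-0.0051 72.3899] x [-21.744   21.5395]
w6 anvil top y min [76.5779 76.8059 77.4829 79.4693] x [-34.5454  34.1184]
w6 jaw y [-107.3051 -107.2223  -78.6285  -78.6165] x [-32.3394  31.4922] tab y [-108.1666  -94.6125]
s6 far end y [72.7245 75.6117 77.1722] 426 tilt/yaw [-0.043 79.984] [ 0.0139 75.3597] x [-19.5763  21.8504]
s6 anvil top y min [69.1992 72.2036 75.0546 75.5668] x [-30.3808  35.6388]
s6 jaw y [-105.3026 -105.1902  -50.4429  -50.3362] x [12.0908 34.68  ] tab y [-104.959   -91.8327]
```

View pics/c6.png

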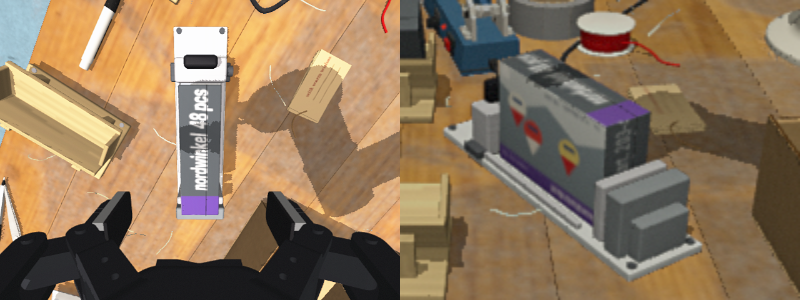

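The box stands upright between jaw and plate (side crop at about (565,145)), with small gaps at both ends. Before pushing, I'll check clearance around the push pose.

```bash
python3 - <<'E'
from h import *; from tgt import *
d,P=load("top0"); q=P.reshape(-1,3); q=q[np.isfinite(q).all(1)]
for x0 in np.arange(.36,.56,.04):
    print(round(x0,2),[(round(y0,2),round(float(q[(abs(q[:,0]-x0-.02)<.02)&(abs(q[:,1]-y0-.02)<.02),2].max()),3)) for y0 in np.arange(.0,.2,.04)])
ex=np.array([.866,.5,0]); ey=np.array([-.5,.866,0]); O=np.array([.3715,.3101,0]); M=frame(-ey,-ex)
for y,z in((-.15,.22),(-.15,.066),(-.12,.066)): rel(O+y*ey+[0,0,z],M,(y,z))
E
```

```text
0.36 [(np.float64(0.0), 0.019), (np.float64(0.04), 0.053), (np.float64(0.08), 0.013), (np.float64(0.12), 0.007), (np.float64(0.16), 0.019)]
0.4 [(np.float64(0.0), 0.105), (np.float64(0.04), 0.097), (np.float64(0.08), 0.031), (np.float64(0.12), 0.01), (np.float64(0.16), 0.014)]
0.44 [(np.float64(0.0), 0.106), (np.float64(0.04), 0.096), (np.float64(0.08), 0.005), (np.float64(0.12), 0.009), (np.float64(0.16), 0.016)]
0.48 [(np.float64(0.0), 0.041), (np.float64(0.04), 0.064), (np.float64(0.08), 0.132), (np.float64(0.12), 0.135), (np.float64(0.16), 0.014)]
0.52 [(np.float64(0.0), 0.007), (np.float64(0.04), 0.066), (np.float64(0.08), 0.135), (np.float64(0.12), 0.135), (np.float64(0.16), 0.013)]
0.56 [(np.float64(0.0), 0.007), (np.float64(0.04), 0.069), (np.float64(0.08), 0.135), (np.float64(0.12), 0.134), (np.float64(0.16), 0.018)]
(-0.15, 0.22) r [ 0.001   0.0001 -0.    ] deg 0.2 d [ 0.0938 -0.1608  0.0015] p [0.4465 0.1802 0.22  ]
(-0.15, 0.066) r [ 0.001   0.0001 -0.    ] deg 0.2 d [ 0.0938 -0.1608 -0.191 ] p [0.4465 0.1802 0.066 ]
(-0.12, 0.066) r [ 0.001   0.0001 -0.    ] deg 0.2 d [ 0.0751 -0.1283 -0.191 ] p [0.4315 0.2062 0.066 ]
```

```bash
python3 -m handwheel '[{"rx":0,"ry":0,"rz":0,"dx":0.0438,"dy":-0.075,"dz":0,"grip":0},{"rx":0,"ry":0,"rz":0,"dx":0.0876,"dy":-0.15,"dz":0,"grip":0},{"rx":0,"ry":0,"rz":0,"dx":0.0876,"dy":-0.15,"dz":0,"grip":0},{"rx":0,"ry":0,"rz":0,"dx":0.0876,"dy":-0.15,"dz":-0.06,"grip":0},{"rx":0,"ry":0,"rz":0,"dx":0.0876,"dy":-0.15,"dz":-0.12,"grip":0},{"rx":0,"ry":0,"rz":0,"dx":0.0876,"dy":-0.15,"dz":-0.182,"grip":0},{"rx":0,"ry":0,"rz":0,"dx":0.0876,"dy":-0.15,"dz":-0.182,"grip":0},{"rx":0,"ry":0,"rz":0,"dx":0.0876,"dy":-0.15,"dz":-0.182,"grip":0}]'
```

```text
time_s: 13.82
eef_pos: [0.4428, 0.1902, 0.0753]
ee_rot: [-0.0, 0.866, -0.499, 0.002]
ft_force: [-0.7, 1.0, 1.1]
opening: 0.001
finger_force: 0.0
```

```bash
python3 -m handwheel '[{"rx":0,"ry":0,"rz":0,"dx":-0.003,"dy":0.0052,"dz":-0.002,"grip":0},{"rx":0,"ry":0,"rz":0,"dx":-0.006,"dy":0.0104,"dz":-0.002,"grip":0},{"rx":0,"ry":0,"rz":0,"dx":-0.0087,"dy":0.0152,"dz":-0.002,"grip":0},{"rx":0,"ry":0,"rz":0,"dx":-0.0087,"dy":0.0152,"dz":-0.002,"grip":0},{"rx":0,"ry":0,"rz":0,"dx":-0.0087,"dy":0.0152,"dz":-0.002,"grip":0}]'; python3 -c "
from bench import ctrl;import numpy as np
s=ctrl.observe();p=s['eef_pos'];f=s['ft_force'];e=np.array([-.5,.866]);print((p[:2]-[.3715,.3101])@e*1000,f[:2]@e,f)"
```

```text
time_s: 14.45
eef_pos: [0.435, 0.2016, 0.0729]
ee_rot: [0.0, 0.866, -0.5, 0.001]
ft_force: [-0.1, 0.7, 0.6]
opening: 0.003
finger_force: 0.0
-125.747247308994 0.6888580828727272 [-0.13985592  0.71469991  0.64060273]
```

```bash
cat > f.py <<'E'
from bench import ctrl;import numpy as np
s=ctrl.observe();p=s['eef_pos'];f=s['ft_force'];e=np.array([-.5,.866]);print("y %.2f mm  F_along %.2f"%((p[:2]-[.3715,.3101])@e*1000,f[:2]@e),f)
E
python3 -m handwheel '[{"rx":0,"ry":0,"rz":0,"dx":-0.0013,"dy":0.0022,"dz":0,"grip":0},{"rx":0,"ry":0,"rz":0,"dx":-0.0025,"dy":0.0043,"dz":0,"grip":0},{"rx":0,"ry":0,"rz":0,"dx":-0.0038,"dy":0.0065,"dz":0,"grip":0},{"rx":0,"ry":0,"rz":0,"dx":-0.0038,"dy":0.0065,"dz":0,"grip":0}]'; python3 f.py
```

```text
time_s: 14.95
eef_pos: [0.432, 0.2068, 0.0727]
ee_rot: [0.0, 0.866, -0.5, 0.001]
ft_force: [0.0, 0.1, 0.1]
opening: 0.002
finger_force: 0.1
y -119.70 mm  F_along 0.06 [0.0411189  0.09869573 0.09461608]
```

```bash
python3 -m handwheel '[{"rx":0,"ry":0,"rz":0,"dx":-0.0006,"dy":0.0011,"dz":0,"grip":0},{"rx":0,"ry":0,"rz":0,"dx":-0.0013,"dy":0.0022,"dz":0,"grip":0},{"rx":0,"ry":0,"rz":0,"dx":-0.0013,"dy":0.0022,"dz":0,"grip":0}]' >/dev/null; python3 f.py
```

```text
y -118.53 mm  F_along -4.90 [ 4.1393804  -3.26937252 -2.01538324]
```

```bash
python3 -m handwheel '[{"rx":0,"ry":0,"rz":0,"dx":-0.0006,"dy":0.0011,"dz":0,"grip":0},{"rx":0,"ry":0,"rz":0,"dx":-0.0006,"dy":0.0011,"dz":0,"grip":0}]' >/dev/null; python3 f.py;
```

```text
y -117.62 mm  F_along -5.33 [ 4.30347508 -3.66870046 -0.85097798]
```

```bash
python3 -m handwheel '[{"rx":0,"ry":0,"rz":0,"dx":-0.0006,"dy":0.0011,"dz":0,"grip":0},{"rx":0,"ry":0,"rz":0,"dx":-0.0006,"dy":0.0011,"dz":0,"grip":0}]' >/dev/null; python3 f.py;
```

```text
y -116.64 mm  F_along -5.45 [ 4.0904213  -3.92846024 -2.06429392]
```

```bash
python3 -m handwheel '[{"rx":0,"ry":0,"rz":0,"dx":-0.0006,"dy":0.0011,"dz":0,"grip":0},{"rx":0,"ry":0,"rz":0,"dx":-0.0006,"dy":0.0011,"dz":0,"grip":0}]' >/dev/null; python3 f.py;
```

```text
y -115.79 mm  F_along -7.07 [ 4.3915133  -5.62902529 -0.71294567]
```

```bash
python3 -m handwheel '[{"rx":0,"ry":0,"rz":0,"dx":-0.0006,"dy":0.0011,"dz":0,"grip":0},{"rx":0,"ry":0,"rz":0,"dx":-0.0006,"dy":0.0011,"dz":0,"grip":0}]' >/dev/null; python3 f.py;
```

```text
y -115.02 mm  F_along -8.29 [ 4.95779083 -6.71511532 -0.9632689 ]
```

```bash
python3 -m handwheel '[{"rx":0,"ry":0,"rz":0,"dx":-0.0006,"dy":0.0011,"dz":0,"grip":0},{"rx":0,"ry":0,"rz":0,"dx":-0.0006,"dy":0.0011,"dz":0,"grip":0}]' >/dev/null; python3 f.py;
```

```text
y -114.27 mm  F_along -8.84 [ 6.46152246 -6.47487165 -0.900488  ]
```

```bash
python3 -m handwheel '[{"rx":0,"ry":0,"rz":0,"dx":-0.0006,"dy":0.0011,"dz":0,"grip":0},{"rx":0,"ry":0,"rz":0,"dx":-0.0006,"dy":0.0011,"dz":0,"grip":0}]' >/dev/null; python3 f.py;
```

```text
y -113.70 mm  F_along -11.73 [ 8.19038403 -8.81537568 -1.33406635]
```

```bash
python3 -m handwheel '[{"rx":0,"ry":0,"rz":0,"dx":-0.0006,"dy":0.0011,"dz":0,"grip":0},{"rx":0,"ry":0,"rz":0,"dx":-0.0006,"dy":0.0011,"dz":0,"grip":0}]' >/dev/null; python3 f.py;
```

```text
y -113.17 mm  F_along -13.56 [  9.27858995 -10.3014476   -1.90184131]
```

```bash
python3 -m handwheel '[{"rx":0,"ry":0,"rz":0,"dx":-0.0006,"dy":0.0011,"dz":0,"grip":0},{"rx":0,"ry":0,"rz":0,"dx":-0.0006,"dy":0.0011,"dz":0,"grip":0}]' >/dev/null; python3 f.py;
```

```text
y -112.65 mm  F_along -16.16 [ 10.6572116  -12.50544229  -1.53801685]
```

```bash
python3 -m handwheel '[{"rx":0,"ry":0,"rz":0,"dx":-0.0006,"dy":0.0011,"dz":0,"grip":0},{"rx":0,"ry":0,"rz":0,"dx":-0.0006,"dy":0.0011,"dz":0,"grip":0}]' >/dev/null; python3 f.py;
```

```text
y -112.13 mm  F_along -18.16 [ 12.39662896 -13.81727658  -2.50205193]
```

```bash
python3 -m handwheel '[{"rx":0,"ry":0,"rz":0,"dx":0,"dy":0,"dz":0,"grip":0},{"rx":0,"ry":0,"rz":0,"dx":0,"dy":0,"dz":0,"grip":0},{"rx":0,"ry":0,"rz":0,"dx":0,"dy":0,"dz":0,"grip":0}]' >/dev/null; python3 f.py;  python3 -m handwheel '[{"rx":0,"ry":0,"rz":0,"dx":0.0025,"dy":-0.0043,"dz":0,"grip":0},{"rx":0,"ry":0,"rz":0,"dx":0.01,"dy":-0.0173,"dz":0,"grip":0},{"rx":0,"ry":0,"rz":0,"dx":0.01,"dy":-0.0173,"dz":0,"grip":0},{"rx":0,"ry":0,"rz":0,"dx":0.01,"dy":-0.0173,"dz":0.07,"grip":0},{"rx":0,"ry":0,"rz":0,"dx":0.01,"dy":-0.0173,"dz":0.14,"grip":0},{"rx":0,"ry":0,"rz":0,"dx":0.01,"dy":-0.0173,"dz":0.22,"grip":0},{"rx":0,"ry":0,"rz":0,"dx":0.01,"dy":-0.0173,"dz":0.22,"grip":0}]'; python3 f.py; python3 snap.py wrist w7; python3 snap.py side s7; python3 snap.py top t7; python3 ends.py w7 s7 t7; python3 - <<'E'
import cv2,numpy as np
a=cv2.imread("pics/t7.png"); b=cv2.imread("pics/s7.png")
cv2.imwrite("pics/c7.png",np.hstack([cv2.resize(a[100:340,160:480],(400,300)),cv2.resize(b[150:342,190:446],(400,300))]))
E
```

```text
y -112.13 mm  F_along -17.97 [ 12.7794496  -13.37675109  -2.44632024]
time_s: 18.82
eef_pos: [0.4368, 0.2046, 0.2543]
ee_rot: [-0.005, 0.866, -0.499, 0.003]
ft_force: [-0.6, 0.5, -0.1]
opening: -0.002
finger_force: 0.0
y -124.05 mm  F_along 0.71 [-0.61837711  0.45873083 -0.14934234]
[0.43533649 0.20365345 0.25140915]
[0.43438302 0.20294268 0.24928811]
[0.43395238 0.20247041 0.24804968]
w7 jaw y [-101.9688 -101.9162  -71.5145  -71.3477] x [-32.5572  31.8299] tab y [-101.832   -71.3674]
s7 far end y [72.6806 78.2603 79.6599] 452 tilt/yaw [-0.0837 86.7946] [-0.003  77.7829] x [-18.9421  21.422 ]
s7 anvil top y min [69.0391 72.6583 76.6841 78.1442] x [-31.0279  36.0596]
s7 jaw y [-99.0814 -98.5276 -51.5601 -51.4388] x [16.47   34.2249] tab y [-98.0455 -71.8975]Traceback (most recent call last):
  File "ends.py", line 13, in <module>
    print(n,"jaw y",np.percentile(j[:,1],[.5,1,99,99.5]),"x",np.percentile(j[:,0],[1,99]),"tab y",np.percentile(t[:,1],[1,99]))
                                                                                                  ~~~~~~~~~~~~~^^^^^^^^^^^^^^^
    return _quantile_unchecked(
        a, q, axis, out, overwrite_input, method, keepdims, weights)
    return _ureduce(a,
                    func=_quantile_ureduce_func,
    ...<5 lines>...
                    overwrite_input=overwrite_input,
                    method=method)
    r = func(a, **kwargs)
    result = _quantile(arr,
                       quantiles=q,
    ...<2 lines>...
                       out=out,
                       weights=wgt)
    slices_having_nans = np.isnan(arr[-1, ...])
                                  ~~~^^^^^^^^^
IndexError: index -1 is out of bounds for axis 0 with size 0
```

View pics/c7.png

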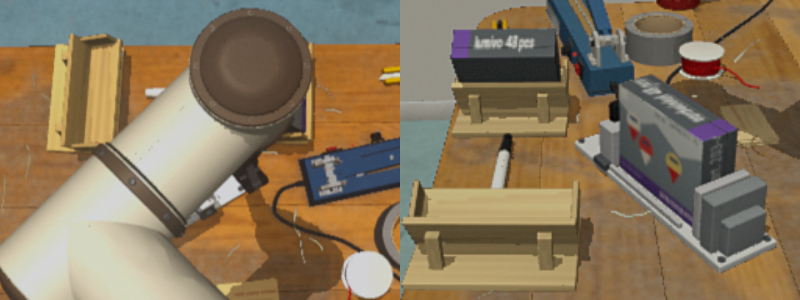

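The box stands clamped in the gauge, and the tab's rear face has moved about 6 mm, which leaves the plate pressed about 2.5 mm. The short box and marker are where they were, and the arm touches nothing.

```bash
python3 -c "
from bench import workorder
print(workorder.hand_in())"
```

```text
the job is handed in; nothing more can be done
None
```

The longer box stands upright in the gauge, clamped against the sprung plate at an estimated 12 N, with the short box and marker left where they were; the job is handed in, at about 19 s on the robot's clock.

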